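# Set the laminator to the thick-pouch setting and start it

## Task

Get the laminator ready for a thick pouch: with a fingertip, push the orange lever on its top out of off, past the click stop in the middle, to the second stop at the far end of its slot, and leave it there; only then press the green button fully down and let it go. Push and press only: do not pinch or jam the lever, do not press the red button, and leave the other things on the desk and on the machine where they are.

Things in the scene. Friction and masses are not known exactly. Their poses are not given: they have to be found in the camera images.
- laminator: white compact pouch laminator fixed to the desk, 120 mm (its x) by 260 mm (its y) by 62 mm high; origin at the centre of its underside, top face at 62 mm; its -x side with the feed slot faces the robot, its +y end (robot's left) has the lever, its -y end (robot's right) the buttons. It stands turned by up to 0.35 rad either way about vertical
- lever (a joint): position in m of the orange lever, which only slides, along the laminator's +y (away from the buttons): 0 = off, 0.024 = first click stop, 0.048 = second click stop, 0.052 = hard end. A spring detent holds it at each: about 8 N moves it out of off and again out of the first stop; past halfway between two stops it springs on to the next and stays there
- lever_top (a point): centre of the top of the lever's orange paddle, 34 mm above the laminator's top; the paddle is 30 mm along the laminator's x, 14 mm along its y, and its lower edge is 6 mm above the laminator's top; at off it stands at laminator x 0, y 40 mm
- start_button (a joint): travel in m of the green start button: 0 = up, 0.006 = fully down (about 5 N); springs back
- start_button_top (a point): centre of the top of the green start button, 22 mm wide, 22 mm above the laminator's top, in a grey collar 38 mm wide and 12 mm high; pressed straight down; at laminator x -12 mm, y -40 mm
- stop_button (a joint): travel in m of the red button: 0 = up, 0.006 = fully down; must not be pressed
- stop_button_top (a point): centre of the top of the red button, same size and height as the green one; at laminator x -12 mm, y -95 mm, 55 mm from the green one
- eraser: blue and white eraser, 23x46x13 mm, lying loose on the rear right of the laminator's top; origin under its centre; leave alone
- marker_black: white marker with a black cap, 17x138x18 mm, lying on the desk in front of the laminator; origin under its centre; leave alone
- mint_tin: small green and white tin, 47x64x18 mm, on the 3 mm dark desk mat right of the laminator; origin under its centre; leave alone
- bulldog_clip: black bulldog clip, 42x40x23 mm, on the 3 mm dark desk mat right of the laminator; origin under its centre; leave alone
- sticky_pink: pink pad of sticky notes, 69x69x13 mm, on the desk behind the laminator; origin under its centre; leave alone
- glue_stick: upright glue stick with a red cap, 26x26x97 mm, behind the laminator; origin under its centre; leave alone
- memo_cube: black open note holder, 105x69x63 mm, to the left of the laminator; origin under its centre; leave alone

How it is judged:
By the outcome, as a careful person would: the job done as asked, in the order asked, and still so for the second after the job is handed in, with the robot touching nothing.
It also fails if it takes over 32 s, if anything falls off the work surface, if the arm or the gripper's body presses on something with over 40 N, if the wrist force passes 120 N, or if a joint passes its speed limit or range.

## Robot

A 7-joint arm with a two-finger parallel gripper is mounted at the origin on a cart in front of the work surface, level with it; the furniture and walls round the work are solid. World frame = base frame: x ahead of the robot, y to its left, z up, the work surface at z = 0. Lengths are in mm, angles in degrees, forces in N, time in s.
With the tool pointing down it reaches from about 425 to 1025 mm from the base axis. Payload 9.4 kg.
Tool frame: the origin (TCP) lies midway between the tips of the shut fingers; the grasp point (between the pads) lies 19 mm behind it (robot.tcp_to_grasp is the distance from the TCP to the grasp point, in mm); z points along the fingers, y is the line along which they close (so a half turn about z gives the same grasp; the last joint's range is limited). The gripper opens to 93 mm and grips with 3 to 60 N. Pads are 15 mm wide; open, the fingers measure 128 mm over their backs; the gripper's body (75 mm by 188 mm) begins 65 mm behind the grasp point.
Start: joints at [63.558, 34.337, -0.143, 91.639, 0.103, 54.024, -4.572], TCP at [272.136, -671.987, 218.618] pointing down, gripper open.
Joint ranges: [-147.43, 147.43], [-19.82, 112.94], [-74.19, 73.91], [6.32, 146.72], [-59.91, 239.91], [6.04, 106.73], [-150.56, 150.56]. Speed limits (degrees/s): [127.2, 127.2, 172.46, 172.46, 180, 180, 180].

## Interface

Orientations are given as [roll, pitch, yaw] about the fixed x, y, z axes, in that order (R = Rz(yaw) Ry(pitch) Rx(roll)).
In Python, from station import robot gives the robot as it stands.
- The arm moves only by the tool play_rows, never from a script. Its argument "commands" is a list of rows, each a list of 5 numbers: the shift along the world's x, y, z in parts of the range, where 1.0 means 0.8 m, then the turn about the world's z in a scale on which 1.0 is 180 degrees, then the opening, from 0 (shut) to 1 (fully open). A call has 1 to 20 rows; each row is the pose to reach, as a shift and turn from the pose commanded when the call began; what a row does not reach only later rows make up. A row lasts 1/12 s, in which the tool goes at most 41.7 mm and 7.16 degrees, less where a joint would pass 70% of its speed; a pose out of reach is approached as far as the arm can. A call with a gripper value outside its range is refused whole. The fingers move at their own pace and stop on an object; "force" is the grip in N (left out, the last holds). Time passes only in rows, so rows that repeat a pose let the fingers close. It gives the time, the measured TCP pose, the force, the opening and the grip force at its end, in the units of the state.
- robot.state(): the state, without advancing time (a new reading comes with each control period).
- robot.grab_frame(name): name is "scene" or "top" or "wrist"; returns the picture (384x512x3 uint8, blue, green, red); there is no depth.
- robot.camera_model(name): a dict with "fx", "fy", "cx", "cy" (pixels), "extrinsics" (4x4, takes a point from camera to world coordinates). Camera axes: x right, y down, z forward; pixel columns grow to the right and rows downward; lengths in mm; the calibration is good to about 2 mm. A picture is of the moment at which its call begins: read the wrist's pose just before it. camera_model takes no time and is no camera call; for the wrist camera it gives the pose at the moment of the call.
- robot.finish_job(): hands the job in; it is judged then, once.
The state is a dict: "time": time; "joints": joint angles; "joint_velocities": joint speeds; "effort": joint torques, N m; "tcp_pos": TCP position; "ee_rot": TCP orientation; "force": force on the tool from outside, world axes, zero at the start; "moment": the same for the moment, N m; "gripper_width": finger opening in mm; "grasp_force": force on a finger pad.
Only numpy, scipy, OpenCV 4.12 (cv2) and the standard library are available. Lean on these libraries where they do the work, as an engineer would, in place of code of your own. Each camera call takes 0.05 s, during which the arm holds its last target. There are 200 camera calls.

## Working session

There is one attempt and no reset: what is moved stays moved. The work goes in short steps, Python scripts to look and compute and a tool call to move; the robot and the scene stay as the last step left them, time stands still between calls to the robot, and variables do not carry over. Pictures are saved under pics/ and viewed, at most 10 in all, crops included, and the job is handed in when it is done.

Besides the shell and the picture viewer there is one more tool, called as name(argument=value, ...), one argument or row to a line, values as JSON. play_rows: Moves the arm, as the interface text tells. Its arguments: {"type":"object","properties":{"commands":{"type":"array","items":{"type":"array","items":{"type":"number"}}},"force":{"type":"number"}},"required":["commands"]}

```bash
mkdir -p pics; python3 - <<'E'
from station import robot
import cv2,numpy as np
for n in("scene","top"):
    f=robot.grab_frame(n); cv2.imwrite(f"pics/{n}0.png",f)
    m=robot.camera_model(n); print(n,m["fx"],m["fy"],m["cx"],m["cy"],np.round(m["extrinsics"],3).tolist())
s=robot.state();print(s)
E
```

```text
scene 395.0557227013578 395.0557227013578 264.5444540065198 190.4127391554981 [[0.885, -0.228, 0.406, 80.342], [-0.466, -0.455, 0.759, -700.644], [0.012, -0.861, -0.509, 645.324], [0.0, 0.0, 0.0, 1.0]]
top 397.86573423584593 397.86573423584593 246.93313915760456 192.0842524244123 [[-0.01, -0.993, 0.119, 378.378], [-1.0, 0.009, -0.01, 124.827], [0.008, -0.119, -0.993, 1170.038], [0.0, 0.0, 0.0, 1.0]]
{'time': 0.1, 'joints': array([63.55868232, 34.37901924, -0.14488032, 91.67694185,  0.10327131,
       54.02510214, -4.57137345]), 'joint_velocities': array([-0.05529493, -0.07038603, -0.05810885, -0.16235042,  0.01161406,
       -0.01256124, -0.03314286]), 'effort': array([ 7.14339796e-03, -7.66548300e+01,  1.50326930e+00, -2.52936262e+01,
       -5.22427261e-02,  1.36122125e-02,  6.24025392e-05]), 'tcp_pos': array([ 271.94513384, -671.57786913,  217.85436653]), 'ee_rot': array([-1.79919456e+02,  8.12555319e-03,  2.20503043e+01]), 'force': array([-0.32205071, -0.12929933, -0.23500982]), 'moment': array([ 0.0122006 ,  0.01289608, -0.03018613]), 'grasp_force': 0.0, 'gripper_width': 93.05173475505677}
```

View pics/top0.png

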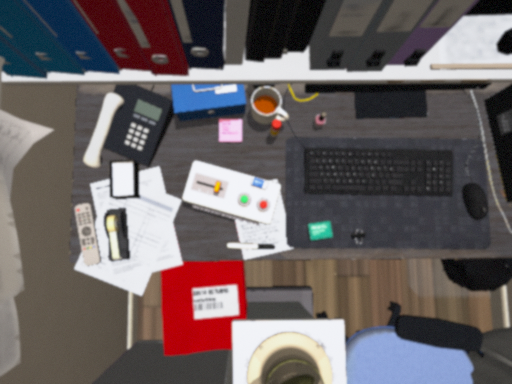

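View pics/scene0.png

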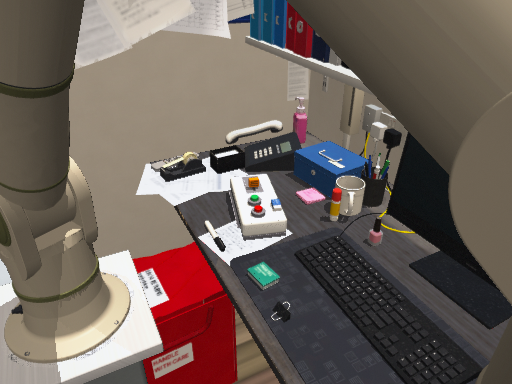

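The top view shows the lever at about (217,187), green at (244,200) and red at (264,205). The scene view shows the same, with the lever at about (253,182). Next I'll cast rays from both views.

```bash
cat > h.py <<'E'
import cv2,numpy as np
from station import robot
R={'orange':((8,150,120),(22,255,255)),'green':((50,100,80),(80,255,255)),'red':((0,150,120),(6,255,255)),'red2':((172,120,100),(179,255,255))}
def blobs(img,col,box,amin=8):
    x0,y0,x1,y1=box; hsv=cv2.cvtColor(img,cv2.COLOR_BGR2HSV)
    m=np.zeros(img.shape[:2],np.uint8); m[y0:y1,x0:x1]=cv2.inRange(hsv,*R[col])[y0:y1,x0:x1]
    n,_,st,c=cv2.connectedComponentsWithStats(m)
    return [(np.round(c[i],1).tolist(),st[i].tolist()) for i in range(1,n) if st[i][4]>=amin]
def ray(cam,uv,z):
    E=np.array(cam["extrinsics"]); d=E[:3,:3]@[(uv[0]-cam["cx"])/cam["fx"],(uv[1]-cam["cy"])/cam["fy"],1]
    o=E[:3,3]; return o+d*(z-o[2])/d[2]
E
python3 - <<'E'
from h import *
for n,box in(("top",(180,155,290,225)),("scene",(225,170,290,240))):
    f=cv2.imread(f"pics/{n}0.png"); cam=robot.camera_model(n)
    for c,z in(('orange',96),('green',84),('red',84),('red2',84)):
        for p,s in blobs(f,c,box): print(n,c,p,s,np.round(ray(cam,p,z),1))
    if n=="top":
        hsv=cv2.cvtColor(f,cv2.COLOR_BGR2HSV); m=cv2.inRange(hsv,(0,0,195),(179,60,255)); 
        mm=np.zeros_like(m); mm[155:225,180:285]=m[155:225,180:285]
        cs=cv2.findContours(mm,cv2.RETR_EXTERNAL,cv2.CHAIN_APPROX_SIMPLE)[0]; k=max(cs,key=cv2.contourArea)
        b=cv2.boxPoints(cv2.minAreaRect(k)); print(cv2.contourArea(k)); print(np.round([ray(cam,p,62) for p in b],0))
    x0,y0,x1,y1=box; cv2.imwrite(f"pics/{n}c.png",cv2.resize(f[y0:y1,x0:x1],None,fx=6,fy=6,interpolation=cv2.INTER_CUBIC))
E
```

```text
top orange [216.8, 187.0] [214, 182, 6, 10, 24] [521.5 196.3  96. ]
top green [243.8, 198.8] [241, 196, 7, 7, 38] [489.8 123.1  84. ]
top red [263.1, 204.4] [261, 202, 5, 6, 27] [473.9  70.4  84. ]
3892.5
[[477. 300.  62.]
 [606. 270.  62.]
 [532. -18.  62.]
 [405.  16.  62.]]
scene orange [253.3, 181.4] [249, 177, 10, 10, 73] [513.4 176.6  96. ]
scene green [254.0, 197.5] [251, 195, 7, 6, 38] [485.1 115.2  84. ]
scene red [257.9, 208.1] [255, 205, 7, 7, 43] [470.8  63.8  84. ]
```

View pics/topc.png

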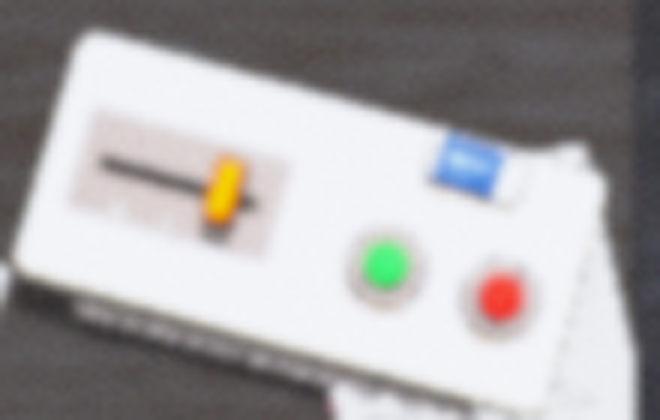

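Both views agree within a few mm. Green to red measures 55.0 mm, as it should, and the laminator yaw is about -16.8°. I'll shut the fingers and go to a hover along an arc, with tool y turned to lie along the laminator's x.

Careful with the scale: shifts go in shares of 0.8 m and turns go in shares of 180 degrees. That gives: 0.8 m / 0.8 = 1, 0.42 m / 0.8 = 0.525, 51 degrees / 180 = 0.2833.

play_rows(
  commands=[
    [0.25, 0.525, 0.075, 0.1389, 0],
    [0.25, 0.525, 0.075, 0.1389, 0],
    [0.25, 0.525, 0.075, 0.1389, 0],
    [0.25, 0.525, 0.075, 0.1389, 0],
    [0.25, 0.525, 0.075, 0.1389, 0],
    [0.25, 0.525, 0.075, 0.1389, 0],
    [0.25, 0.525, 0.075, 0.1389, 0],
    [0.25, 0.525, 0.075, 0.1389, 0],
    [0.25, 0.525, 0.075, 0.1389, 0],
    [0.25, 0.525, 0.075, 0.1389, 0],
    [0.25, 0.525, 0.075, 0.1389, 0],
    [0.275, 1, 0.075, 0.2833, 0],
    [0.275, 1, 0.075, 0.2833, 0],
    [0.275, 1, 0.075, 0.2833, 0],
    [0.275, 1, 0.075, 0.2833, 0],
    [0.275, 1, 0.075, 0.2833, 0],
    [0.275, 1, 0.075, 0.2833, 0],
    [0.275, 1, 0.075, 0.2833, 0],
    [0.275, 1, 0.075, 0.2833, 0],
    [0.275, 1, 0.075, 0.2833, 0],
  ],
)

```text
time: 1.77
tcp_pos: [490.7, 114.5, 278.6]
ee_rot: [180.0, 0.0, 73.0]
force: [0.3, -1.2, 0.3]
gripper_width: 0.3
grasp_force: 0.0
```

```bash
python3 - <<'E'
from h import *
print(robot.state()["tcp_pos"],robot.state()["ee_rot"])
cam=robot.camera_model("wrist"); f=robot.grab_frame("wrist"); cv2.imwrite("pics/w1.png",f); print(robot.state()["tcp_pos"])
np.save("w1.npy",cam,allow_pickle=True)
for c,z in(('orange',96),('green',84),('red',84),('red2',84)):
    for p,s in blobs(f,c,(0,0,512,384),60): print(c,p,s,np.round(ray(cam,p,z),1))
E
```

```text
[490.71407095 114.49814682 278.57272865] [1.79998082e+02 1.61836232e-02 7.30305719e+01]
[490.98500816 123.99370556 279.17195543]
orange [265.1, 93.4] [253, 83, 25, 19, 185] [525.3 204.   96. ]
orange [466.2, 145.7] [457, 129, 19, 34, 317] [737.7  77.9  96. ]
orange [254.3, 322.5] [253, 302, 3, 42, 92] [420.6 -92.8  96. ]
orange [264.7, 323.2] [263, 303, 4, 41, 94] [434.7 -98.4  96. ]
green [255.5, 161.2] [249, 154, 15, 16, 178] [491.2 130.9  84. ]
red [36.8, 96.5] [31, 85, 14, 22, 93] [268.1 279.   84. ]
red [437.6, 185.1] [428, 174, 20, 22, 353] [705.8  33.3  84. ]
red [256.6, 202.6] [250, 197, 14, 12, 141] [476.5  78.2  84. ]
red2 [67.3, 116.6] [4, 50, 142, 147, 6906] [291.5 248.   84. ]
```

View pics/w1.png

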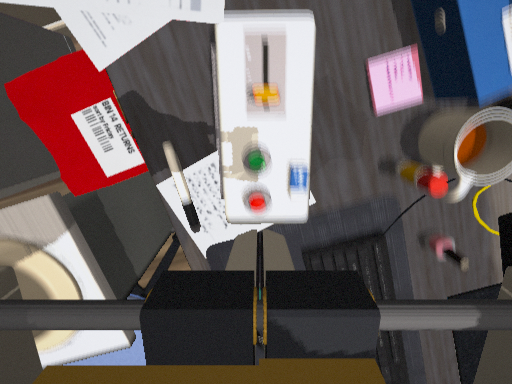

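The view shows the lever at (265,93), green at (256,161) and red at (257,203). The arm was still settling, so I'll measure again now that it's at rest.

```bash
python3 - <<'E'
from h import *
for i in range(4): robot.grab_frame("wrist")
cam=robot.camera_model("wrist"); f=robot.grab_frame("wrist"); print(robot.state()["tcp_pos"],robot.state()["time"])
P={}
for c,z in(('orange',96),('green',84),('red',84)):
    for p,s in blobs(f,c,(230,50,300,260),40): print(c,p,s,np.round(ray(cam,p,z),1)); P[c]=ray(cam,p,z)[:2]
d=P['green']-P['red']; print(np.hypot(*d),np.degrees(np.arctan2(-d[0],d[1])))
d=P['orange']-P['green'];print(d, np.round(cam["extrinsics"],2).tolist())
E
```

```text
[490.96691791 111.42440072 278.24069319] 2.0667
orange [265.8, 98.1] [254, 92, 26, 13, 183] [524.5 196.6  96. ]
green [257.0, 164.6] [249, 156, 17, 18, 223] [491.7 124.   84. ]
red [257.5, 205.8] [250, 199, 16, 15, 193] [476.3  71.3  84. ]
54.83196323564036 -16.3120990586501
[32.76841892 72.64222175] [[0.96, -0.28, -0.09, 516.16], [-0.29, -0.91, -0.28, 192.44], [-0.0, 0.3, -0.95, 444.26], [0.0, 0.0, 0.0, 1.0]]
```

Green is at (490.7,123.5) and the lever at (524.8,196.6), consistent with the given sizes. The yaw is -16.5°. I'll descend between the lever and the collar.

Converted, -0.202 m / 0.8 = -0.2525, 0.0598 m / 0.8 = 0.0748, 0.5 degrees / 180 = 0.0028.

play_rows(
  commands=[
    [0.0329, 0.0748, 0, 0.0028, 0],
    [0.0329, 0.0748, 0, 0.0028, 0],
    [0.0329, 0.0748, -0.05, 0.0028, 0],
    [0.0329, 0.0748, -0.1, 0.0028, 0],
    [0.0329, 0.0748, -0.15, 0.0028, 0],
    [0.0329, 0.0748, -0.1875, 0.0028, 0],
    [0.0329, 0.0748, -0.2125, 0.0028, 0],
    [0.0329, 0.0748, -0.2313, 0.0028, 0],
    [0.0329, 0.0748, -0.2438, 0.0028, 0],
    [0.0329, 0.0748, -0.2525, 0.0028, 0],
    [0.0329, 0.0748, -0.2525, 0.0028, 0],
    [0.0329, 0.0748, -0.2525, 0.0028, 0],
    [0.0329, 0.0748, -0.2525, 0.0028, 0],
  ],
)

```text
time: 3.15
tcp_pos: [518.1, 172.4, 77.5]
ee_rot: [179.9, -0.0, 73.5]
force: [-0.1, -0.6, -0.3]
gripper_width: 0.5
grasp_force: 0.0
```

Converted, 0.0524 m / 0.8 = 0.0655, 0.0155 m / 0.8 = 0.0194.

play_rows(
  commands=[
    [0.0018, 0.006, 0, 0, 0],
    [0.0035, 0.012, 0, 0, 0],
    [0.0054, 0.018, 0, 0, 0],
    [0.0071, 0.024, 0, 0, 0],
    [0.0089, 0.03, 0, 0, 0],
    [0.0106, 0.036, 0, 0, 0],
    [0.0124, 0.042, 0, 0, 0],
    [0.0143, 0.048, 0, 0, 0],
    [0.016, 0.054, 0, 0, 0],
    [0.0178, 0.06, 0, 0, 0],
    [0.0194, 0.0655, 0, 0, 0],
    [0.0194, 0.0655, 0, 0, 0],
    [0.0194, 0.0655, 0, 0, 0],
    [0.0194, 0.0655, 0, 0, 0],
  ],
)

```text
time: 4.32
tcp_pos: [532.9, 225.2, 76.5]
ee_rot: [-180.0, -0.0, 73.6]
force: [0.2, 0.4, 0.3]
gripper_width: 0.3
grasp_force: 0.0
```

There's no contact force, so the lever snapped on ahead of the finger. I'll back off, lift and look.

Converted, 0.2 m / 0.8 = 0.25, -0.114 m / 0.8 = -0.1425.

play_rows(
  commands=[
    [-0.0044, -0.015, 0, 0, 0],
    [-0.0088, -0.03, 0, 0, 0],
    [-0.0088, -0.03, 0.05, 0, 0],
    [-0.0088, -0.03, 0.1, 0, 0],
    [-0.025, -0.075, 0.15, 0, 0],
    [-0.0375, -0.1125, 0.2, 0, 0],
    [-0.0525, -0.1425, 0.25, 0, 0],
    [-0.0525, -0.1425, 0.25, 0, 0],
    [-0.0525, -0.1425, 0.25, 0, 0],
    [-0.0525, -0.1425, 0.25, 0, 0],
    [-0.0525, -0.1425, 0.25, 0, 0],
  ],
)

```text
time: 5.23
tcp_pos: [490.5, 110.0, 275.9]
ee_rot: [-180.0, 0.0, 73.5]
force: [-0.3, 0.3, -0.1]
gripper_width: 0.8
grasp_force: 0.0
```

```bash
python3 - <<'E'
from h import *
for i in range(2): robot.grab_frame("wrist")
cam=robot.camera_model("wrist"); f=robot.grab_frame("wrist"); print(robot.state()["tcp_pos"],robot.state()["time"])
for c,z in(('orange',96),('green',84),('red',84)):
    for p,s in blobs(f,c,(230,20,300,260),40):
        w=ray(cam,p,z); v=w[:2]-[524.8,196.6]; print(c,p,s,np.round(w,1),"lam xy from off lever",np.round([v@[.959,-.284],v@[.284,.959]],1))
cv2.imwrite("pics/w2.png",cv2.resize(f[20:260,180:360],None,fx=2.5,fy=2.5))
E
```

```text
[490.46725239 111.20992705 275.19022283] 5.3833
orange [267.5, 49.8] [254, 42, 28, 15, 208] [538.4 242.5  96. ] lam xy from off lever [-0.  47.9]
green [257.1, 163.6] [249, 155, 17, 18, 229] [491.7 124.5  84. ] lam xy from off lever [-11.3 -78.5]
red [257.5, 205.1] [250, 198, 16, 15, 195] [476.6  71.9  84. ] lam xy from off lever [ -10.8 -133.2]
```

View pics/w2.png

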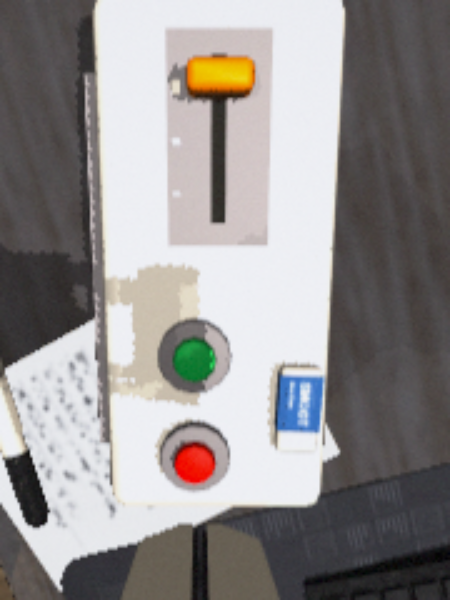

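The picture shows the lever at crop (220,75), which is 47.9 mm from off, so it's at the second stop. The other things are undisturbed. Next I'll go above the green button.

Converted, -0.185 m / 0.8 = -0.2313, 0.0125 m / 0.8 = 0.0156.

play_rows(
  commands=[
    [0.0013, 0.0156, -0.0375, 0, 0],
    [0.0013, 0.0156, -0.0875, 0, 0],
    [0.0013, 0.0156, -0.1375, 0, 0],
    [0.0013, 0.0156, -0.175, 0, 0],
    [0.0013, 0.0156, -0.2063, 0, 0],
    [0.0013, 0.0156, -0.225, 0, 0],
    [0.0013, 0.0156, -0.2313, 0, 0],
    [0.0013, 0.0156, -0.2313, 0, 0],
    [0.0013, 0.0156, -0.2313, 0, 0],
    [0.0013, 0.0156, -0.2313, 0, 0],
  ],
)

```text
time: 6.22
tcp_pos: [492.4, 123.8, 92.3]
ee_rot: [179.9, -0.0, 73.6]
force: [-0.6, 0.1, -0.1]
gripper_width: 0.6
grasp_force: 0.0
```

Converted, -0.016 m / 0.8 = -0.02, -0.014 m / 0.8 = -0.0175.

play_rows(
  commands=[
    [-0.0013, 0, -0.005, 0, 0],
    [-0.0013, 0, -0.01, 0, 0],
    [-0.0013, 0, -0.0138, 0, 0],
    [-0.0013, 0, -0.0175, 0, 0],
    [-0.0013, 0, -0.02, 0, 0],
    [-0.0013, 0, -0.02, 0, 0],
    [-0.0013, 0, -0.02, 0, 0],
    [-0.0013, 0, -0.02, 0, 0],
  ],
)

```text
time: 6.88
tcp_pos: [491.6, 123.4, 77.8]
ee_rot: [179.8, -0.0, 73.5]
force: [-5.9, -2.2, 37.4]
gripper_width: 0.7
grasp_force: 18.0
```

37 N at z 77.8 against a 5 N spring means the button is bottomed. I'll release it and lift clear.

Converted, 0.2 m / 0.8 = 0.25, 0.17 m / 0.8 = 0.2125.

play_rows(
  commands=[
    [0, 0, 0.0075, 0, 0],
    [0, 0, 0.025, 0, 0],
    [0, 0, 0.0625, 0, 0],
    [0, 0, 0.1125, 0, 0],
    [0, 0, 0.1625, 0, 0],
    [0, -0.015, 0.2125, 0, 0],
    [0, -0.015, 0.25, 0, 0],
    [0, -0.015, 0.25, 0, 0],
    [0, -0.015, 0.25, 0, 0],
    [0, -0.015, 0.25, 0, 0],
  ],
)

```text
time: 7.72
tcp_pos: [490.5, 111.0, 274.9]
ee_rot: [-180.0, 0.0, 73.5]
force: [-1.0, 0.1, -0.1]
gripper_width: 0.5
grasp_force: 0.0
```

```bash
python3 - <<'E'
from h import *
for i in range(2): robot.grab_frame("wrist")
cam=robot.camera_model("wrist"); f=robot.grab_frame("wrist"); print(robot.state()["tcp_pos"],robot.state()["force"])
for c,z in(('orange',96),('green',84),('red',84)):
    for p,s in blobs(f,c,(230,20,300,260),40):
        w=ray(cam,p,z); v=w[:2]-[524.8,196.6]; print(c,np.round(w,1),"lam xy from off lever",np.round([v@[.959,-.284],v@[.284,.959]],1))
cv2.imwrite("pics/w3.png",f)
E
```

```text
[490.25118213 111.27565041 274.10597912] [-0.49622281  0.68339446 -0.71309495]
orange [538.4 242.5  96. ] lam xy from off lever [-0.  47.9]
green [491.7 124.4  84. ] lam xy from off lever [-11.3 -78.7]
red [476.5  71.7  84. ] lam xy from off lever [ -10.9 -133.5]
```

View pics/w3.png

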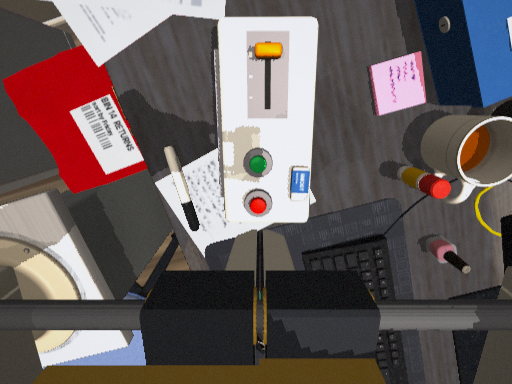

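The lever is at the far stop (268,50), the green button is back up (258,163), and nothing else has moved. I'm handing the job in.

```bash
python3 -c "
from station import robot
print(robot.finish_job())"
```

```text
the job is handed in; nothing more can be done
None
```

The job is handed in: the lever measured 47.9 mm from off (second stop), and only then was the green button pressed fully down and let go, with the red button and everything else in view left where it was.

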